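# Stand the toppled bottles up beside the fingerprint scanner

## Task

At the enrolment desk two tall cleaner bottles have toppled onto the fingerprint scanner in its lane. Stand both upright again, the blue bottle fully on the blue mat and the green bottle fully on the green mat, setting them down without dropping them, and leave the scanner and the two tins where they are.

Things in the scene. Friction and masses are not known exactly. Their poses are not given: they have to be found in the camera images.
- blue_bottle_centre (a point): blue square bottle, about 0.22 kg, 40 x 40 mm, 140 tall: body to 104, shoulder to 114, then a white round cap 27 across. Point: on its axis, half-way up (70 mm from the underside); z runs from underside to cap, x and y square to the flat sides. At the start it has toppled along the lane, one bottom edge on the lane's floor, its axis 35 degrees above level, cap over the scanner, whose top edge it leans on.
- green_bottle_centre (a point): green square bottle, about 0.22 kg, 40 x 40 mm, 140 tall: body to 104, shoulder to 114, then a white round cap 27 across. Point: on its axis, half-way up (70 mm from the underside); z runs from underside to cap, x and y square to the flat sides. At the start it has toppled along the lane, one bottom edge on the lane's floor, its axis 35 degrees above level, cap over the scanner, whose top edge it leans on.
- blue_mat: blue square mat with a white border, 62 x 62 mm over all, flat on the lane's floor (thickness negligible), beside the foot of the blue bottle: that bottle's standing place. The origin is its centre, at floor level; z up, x across the lane, y along it.
- green_mat: green square mat with a white border, 62 x 62 mm over all, flat on the lane's floor (thickness negligible), beside the foot of the green bottle: that bottle's standing place. The origin is its centre, at floor level; z up, x across the lane, y along it.
- scanner_top (a point): fingerprint scanner, a black box with a small glass window: 116 mm along the lane, 88 mm across it, 50 mm tall, 0.7 kg, standing loose in the middle of the lane between the two mats. A bystander. This point is the centre of its flat top; y runs along the lane, towards the blue mat.
- yellow_tin_centre (a point): squat yellow tin with a metal lid, 60 mm across, 70 mm tall, 0.25 kg, standing in the lane just beyond a mat. A bystander. This point is its centre, half-way up.
- red_tin_centre (a point): squat red tin with a white lid, 60 mm across, 70 mm tall, 0.25 kg, standing in the lane just beyond a mat. A bystander. This point is its centre, half-way up.
- lane: fixed grey tray that forms the lane: 600 mm long (its y), 130 mm wide (its x), its floor 4 mm above the desk, with an aluminium kerb 12 mm high and 6 mm wide all round. The origin is the centre of its underside, on the desk. From green end to blue end (+y) stand: a tin, green mat, scanner, blue mat, a tin.
Not all that is in view belongs to the job. Of the things that look like the part that bears green_bottle_centre, the smaller one is meant. What is shaped like the part that bears yellow_tin_centre but orange is not meant.

How it is judged:
By the outcome, as a careful person would: the job done as asked, in the order asked, and still so for the second after the job is handed in, with the robot touching nothing.
It also fails if it takes over 54 s, if anything falls off the work surface, if the arm or the gripper's body presses on something with over 40 N, if the wrist force passes 120 N, or if a joint passes its speed limit or range.

## Robot

A 6-joint arm with a two-finger parallel gripper is mounted at the origin on the work surface. World frame = base frame: x ahead of the robot, y to its left, z up, the work surface at z = 0. Lengths are in mm, angles in rad, forces in N, time in s.
With the tool pointing down it reaches from about 325 to 775 mm from the base axis. Payload 9.3 kg.
Tool frame: the origin (TCP) lies at the very end of the fingers, on their centre line; the grasp point (between the pads) lies 19 mm behind it; z points along the fingers, y is the line along which they close (so a half turn about z gives the same grasp; the last joint's range is limited). The gripper opens to 85 mm and grips with 20 to 120 N. Pads are 22 mm wide; open, the fingers measure 114 mm over their backs; the gripper's body (76 mm by 85 mm) begins 54 mm behind the grasp point. The pads swing forward as they close: fully open they stand 13 mm farther back than shut.
Start: joints at [1.171, 0.259, 0.021, 1.334, 0, 1.418], TCP at [134.368, 533.331, 231.279] pointing down, gripper open.
Joint ranges: [-3.04, 3.04], [-0.91, 1.82], [-1.04, 1.36], [-1.92, 1.95], [-1.52, 1.45], [-3.14, 3.14]. Speed limits (rad/s): [2.22, 2.22, 2.79, 3.14, 3.14, 3.14].

## Interface

Orientations are given as a rotation vector (axis times angle).
In Python, from cell import bot gives the robot as it stands. The module is installed in compiled form; this text tells all that it offers.
- The arm moves only by the tool move_arm, never from a script. Its argument "plan" is a list of rows, each a list of 3 entries, a list of its own where there are three numbers: the shift along the tool's x, y, z in m, then the turn about the tool's z in degrees, then the opening, from 0 (shut) to 1 (fully open). A call has 1 to 20 rows; each row shifts and turns the commanded pose from where the row before left it, along the tool's axes as they then stand; what a row does not reach is not made up. A row lasts 1/8 s, in which the tool goes at most 62.5 mm and 10.7 degrees, less where a joint would pass 70% of its speed; a pose out of reach is approached as far as the arm can. A call is refused whole if a number of a shift passes 0.0625 or a number of a turn 10.7, either way. A call with a gripper value outside its range is refused whole. The fingers move at their own pace and stop on an object; the grip force is fixed at half the most. Time passes only in rows, so rows that do not move let the fingers close. It gives the time, the measured TCP pose, the force, the opening and the grip force at its end, in the units of the state.
- bot.observe(): the state, without advancing time (a new reading comes with each control period).
- bot.snapshot(name): name is "scene" or "side" or "wrist"; returns a dict with "frame" (400x640x3 uint8, blue, green, red), "range_z" (400x640 float32, mm along the optical axis (not along the pixel's ray), 0 where there is no reading), "fov_y" (degrees; the focal length in pixels is half the picture's height over the tangent of half this angle, whatever the lens; pixels are square), "cx", "cy" (the principal point, pixels), "dist_coeffs" ([k1, k2, p1, p2, k3] as OpenCV has them; the pictures are not rectified), "eye" and "attitude" of the camera in the world; the wrist camera has in their place "T_tool_cam" (4x4, takes a point from camera to tool coordinates, whose origin is the TCP and whose axes are the flange's). Camera axes: x right, y up, looking along -z (the intrinsics and any distortion apply to the point x, -y, -z); pixel columns grow to the right and rows downward; lengths in mm; the calibration is good to about 2 mm. A picture is of the moment at which its call begins: read the wrist's pose just before it.
- bot.finish_job(): hands the job in; it is judged then, once.
The state is a dict: "time": time; "joint_pos": joint angles; "dq": joint speeds; "tau": joint torques, N m; "tcp_pos": TCP position; "tool_rot": TCP orientation; "force": force on the tool from outside, world axes, zero at the start; "wrist_torque": the same for the moment, N m; "gripper_width": opening from 0.0 (shut) to 1.0 (fully open); "gripper_force": force on a finger pad.
Only numpy, scipy, OpenCV 4.12 (cv2) and the standard library are available. Lean on these libraries where they do the work, as an engineer would, in place of code of your own. Each camera call takes 0.05 s, during which the arm holds its last target. There are 200 camera calls.

## Working session

There is one attempt and no reset: what is moved stays moved. The work goes in short steps, Python scripts to look and compute and a tool call to move; the robot and the scene stay as the last step left them, time stands still between calls to the robot, and variables do not carry over. Pictures are saved under pics/ and viewed, at most 10 in all, crops included, and the job is handed in when it is done.

Besides the shell and the picture viewer there is one more tool, called as name([rows], argument=value, ...), one row to a line, values as JSON. move_arm: Moves the arm, as the interface text tells. Its arguments: {"type":"object","properties":{"plan":{"type":"array"}},"required":["plan"]}

```bash
mkdir -p pics
cat > h.py <<'E'
from cell import bot
import numpy as np, cv2, pickle
from scipy.spatial.transform import Rotation as R
def snap(name):
    s=bot.observe(); d=bot.snapshot(name); d['state']=s
    pickle.dump(d,open(f'{name}.pkl','wb')); return d
def K(d):
    h=d['frame'].shape[0]; f=h/2/np.tan(np.radians(d['fov_y'])/2)
    return np.array([[f,0,d['cx']],[0,f,d['cy']],[0,0,1.]])
def pose(d):
    if 'eye' in d:
        a=np.array(d['attitude'],float)
        Rm=a if a.shape==(3,3) else R.from_rotvec(a).as_matrix()
        return Rm,np.array(d['eye'],float)
    s=d['state']; T=np.eye(4); T[:3,:3]=R.from_rotvec(s['tool_rot']).as_matrix(); T[:3,3]=s['tcp_pos']
    M=T@np.array(d['T_tool_cam']); return M[:3,:3],M[:3,3]
def cloud(d):
    h,w=d['range_z'].shape; u,v=np.meshgrid(np.arange(w),np.arange(h))
    p=np.stack([u,v],-1).reshape(-1,1,2).astype(np.float64)
    n=cv2.undistortPoints(p,K(d),np.array(d['dist_coeffs'],float)).reshape(h,w,2)
    z=d['range_z']; c=np.stack([n[...,0]*z,-n[...,1]*z,-z],-1)
    Rm,e=pose(d); P=c@Rm.T+e; P[z==0]=np.nan; return P
def proj(d,X):
    Rm,e=pose(d); c=(np.atleast_2d(X)-e)@Rm; c=c*[1,-1,-1]
    return cv2.projectPoints(c.astype(float),np.zeros(3),np.zeros(3),K(d),np.array(d['dist_coeffs'],float))[0].reshape(-1,2)
E
python3 - <<'E'
from h import *
for n in("scene","side"):
    d=snap(n); print(n,d['eye'],d['attitude'],d['fov_y'],d['dist_coeffs']); 
    cv2.imwrite(f'pics/{n}0.png',d['frame'])
print(bot.observe())
E
```

```text
scene [1040.94951    -143.9850688  1072.42124121] [0.44151354 0.34656592 1.30913526] 43.88823815159133 [-0.12917184  0.          0.          0.          0.        ]
side [ 323.48903427 -578.51748433  705.20442912] [ 0.74093632 -0.08555828 -0.25406909] 52.91128075438192 [-0.07708028  0.          0.          0.          0.        ]
{'time': 0.1, 'joint_pos': array([1.17138879e+00, 2.59146998e-01, 2.08666426e-02, 1.33373015e+00,
       1.37914877e-05, 1.41820140e+00]), 'dq': array([-8.90746824e-04, -1.83085015e-03,  7.22661363e-05, -1.41857022e-03,
       -1.61366548e-03,  5.77171408e-04]), 'tau': array([ 6.99523123e-03, -5.56691837e+01,  3.45071161e+01,  1.16258298e-02,
       -5.93850814e-05, -2.92234631e-05]), 'tcp_pos': array([134.27311897, 533.10201621, 230.73201326]), 'tool_rot': array([-3.86666635e-01, -3.11735910e+00,  1.82893608e-03]), 'force': array([ 0.9098326 ,  0.18320829, -0.57143853]), 'wrist_torque': array([-0.02741382, -0.01105318, -0.02353995]), 'gripper_force': 0.0, 'gripper_width': 0.997825123249675}
```

View pics/scene0.png

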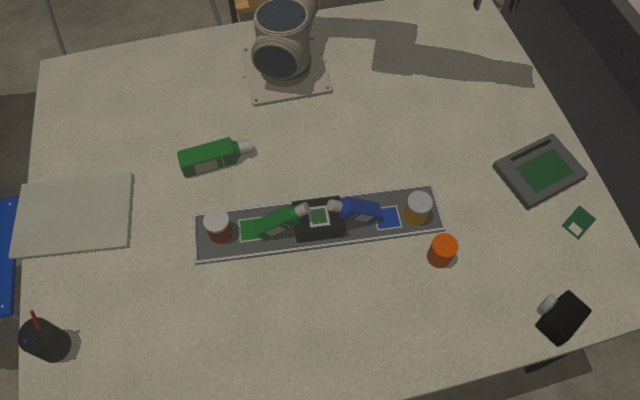

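View pics/side0.png

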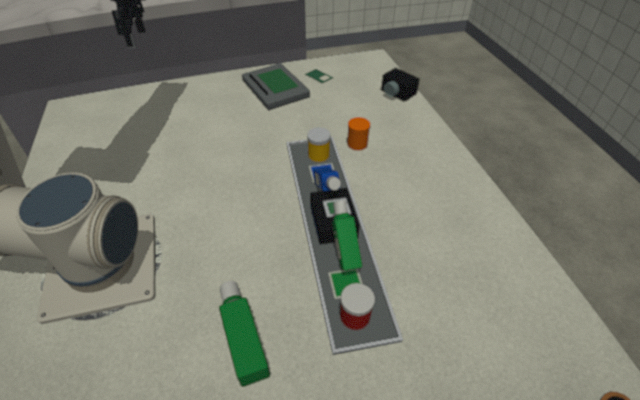

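Scene view: the green bottle candidates are the one lying on the desk at (210,155), which is larger, and the one in the lane at (278,222), which is smaller and leans on the scanner, so the lane one is meant. The yellow tin is in the lane at (419,207); the orange tin at (443,250) is a distractor. The blue bottle is at (360,209) and the red tin at (217,227). I'll confirm this in an enlarged crop.

Run:
```python
from h import *
d=pickle.load(open('scene.pkl','rb'))
c=d['frame'][175:275,185:455]; cv2.imwrite('pics/c1.png',cv2.resize(np.clip(c*1.5,0,255).astype(np.uint8),None,fx=2.96,fy=2.96,interpolation=cv2.INTER_CUBIC))
P=cloud(d)
for n,(u,v) in dict(red=(217,217),yel=(420,200),desk=(330,150),scan=(320,232),gb=(278,219),bb=(360,207),floor=(200,245)).items():
    print(n,np.round(np.nanmedian(P[v-1:v+2,u-1:u+2].reshape(-1,3),0),1))
n=[(195,214),(432,187),(444,232),(196,262)]
for u,v in n: print(np.round(P[v,u],1))
```

```text
red [ 480.3 -248.5   73.7]
yel [543.7 216.3  73.6]
desk [309.4  60.4   0.5]
scan [557.3 -25.   46.1]
gb [ 520.6 -113.7   79.9]
bb [530.8  75.7  75.8]
floor [ 506.5 -305.5    4.1]
[ 424.3 -307.1    9.8]
[486.3 279.4  17.1]
[605.1 271.3   1.9]
[ 551.5 -318.5   11. ]
```

View pics/c1.png

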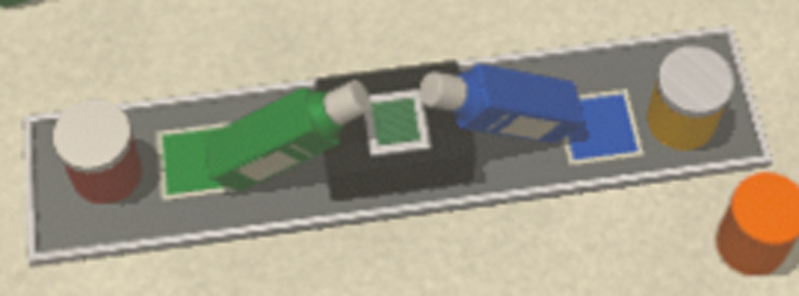

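The crop confirms it: small green bottle, cap at (345,100) and foot at (230,175), with the blue bottle mirrored, cap at (440,90) and foot at (575,125). The fit comes next.

```bash
cat > fit.py <<'E'
from h import *
from scipy.optimize import least_squares
def sdf(q):
    def box(p,c,hw):
        a=np.abs(p-c)-hw; return np.linalg.norm(np.maximum(a,0),axis=1)+np.minimum(a.max(1),0)
    b=box(q,np.array([0,0,52]),np.array([20,20,52]))
    r=np.hypot(q[:,0],q[:,1]); a=np.stack([r-13.5,np.abs(q[:,2]-125)-15],1)
    c=np.linalg.norm(np.maximum(a,0),axis=1)+np.minimum(a.max(1),0)
    return np.minimum(b,c)
def rot(yaw,el): # z axis = (cos el*(cos yaw,sin yaw), sin el)
    z=np.array([np.cos(el)*np.cos(yaw),np.cos(el)*np.sin(yaw),np.sin(el)]); x=np.array([-np.sin(yaw),np.cos(yaw),0]); return np.stack([x,np.cross(z,x),z],1)
def hsv(d): return cv2.cvtColor(d['frame'],cv2.COLOR_BGR2HSV)
def mask(d,col):
    H=hsv(d); lo,hi={'g':((50,110,30),(75,255,255)),'b':((105,110,30),(125,255,255)),'r':((0,0,0),(0,0,0))}[col]
    return cv2.inRange(H,lo,hi)>0
def fit_bottle(pts,yaw0,c0,el0=np.radians(35)):
    f=lambda p: sdf((pts-p[:3])@rot(p[3],p[4])+[0,0,70])
    s=least_squares(f,[*c0,yaw0,el0],loss='soft_l1',f_scale=2); return s.x,np.median(np.abs(f(s.x)))
E
cat > meas.py <<'E'
from fit import *
import sys
for n in sys.argv[1:]:
    d=pickle.load(open(n+'.pkl','rb')); P=cloud(d); print('==',n)
    inl=(P[...,0]>400)&(P[...,0]<640)&(np.abs(P[...,1])<330)
    k=inl&(P[...,2]>2)&(P[...,2]<25)&(hsv(d)[...,1]<60)
    for col,yaw,c in (('g',1.45,(510,-110,65)),('b',-1.7,(530,90,65))):
        m=inl&mask(d,col); hi=m&(P[...,2]>14)&(np.abs(P[...,1]-c[1])<80)
        near=inl&(P[...,2]>60)&(np.abs(P[...,1]-c[1]*.3)<45)&(hsv(d)[...,1]<90)&(hsv(d)[...,2]>70)&(P[...,2]>62)
        x,r=fit_bottle(P[hi|near],yaw,c); print(col,hi.sum(),near.sum(),np.round(x[:3],1),np.round(np.degrees(x[3:]),1),'res',round(r,2))
        t=m&(P[...,2]<9); 
        if t.sum()>20:
            rr=cv2.minAreaRect(P[t][:,:2].astype(np.float32)); print(' mat',t.sum(),np.round(rr[0],1),np.round(rr[1],1),round(rr[2],1))
    s=inl&(P[...,2]>44)&(P[...,2]<58)&(hsv(d)[...,2]<60)&(np.abs(P[...,1])<90)
    rr=cv2.minAreaRect(P[s][:,:2].astype(np.float32)); print('scanner',s.sum(),np.round(rr[0],1),np.round(rr[1],1),round(rr[2],1),np.median(P[s][:,2]))
    for nm,y in (('red',-248),('yel',216)):
        s=inl&(P[...,2]>66)&(P[...,2]<82)&(np.abs(P[...,1]-y)<45)
        if s.sum()>10: c,r=cv2.minEnclosingCircle(P[s][:,:2].astype(np.float32)); print(nm,s.sum(),np.round(c,1),round(r,1))
E
python3 meas.py scene side
```

```text
== scene
g 579 244 [512.1 -93.5  67.9] [84.8 34.3] res 1.54
 mat 252 [ 492.6 -185.9] [38.  50.4] 89.6
b 539 186 [523.1  61.8  61.4] [-91.  35.] res 0.97
 mat 298 [537.4 147.2] [51.5 51. ] 84.7
scanner 776 [516.3 -17.4] [123.4  87.8] 85.4 54.24063685825041
red 522 [ 486.8 -252.4] 30.8
yel 522 [578.3 227.9] 65.1
== side
g 1132 284 [514.7 -93.8  66. ] [86.6 34.3] res 1.27
 mat 367 [ 493.3 -176.5] [52.3 50.3] 86.9
b 278 164 [525.   61.9  60. ] [-92.3  35.1] res 0.6
 mat 55 [543.9 131.8] [58.9 88.9] 5.6
scanner 873 [514.4 -17.1] [126.   87.3] 85.3 53.080038391080166
red 861 [ 486.8 -252.7] 30.8
yel 324 [579.1 225. ] 64.8
```

move_arm([
  [[0, 0, -0.06], 0, 1],
  [[0, 0, -0.06], 0, 1],
  [[0, 0, -0.05], 0, 1],
])

```text
time: 0.48
tcp_pos: [134.2, 533.0, 403.4]
tool_rot: [0.387, 3.117, 0.001]
force: [-0.2, 1.3, 0.3]
gripper_width: 0.998
gripper_force: 0.0
```

move_arm([
  [[-0.0416, -0.037, 0], 0, 1],
  [[-0.0416, -0.037, 0], 0, 1],
  [[-0.0416, -0.037, 0], 0, 1],
  [[-0.0416, -0.037, 0], 0, 1],
  [[-0.0416, -0.037, 0], 0, 1],
  [[-0.0416, -0.037, 0], 0, 1],
  [[-0.0416, -0.037, 0], 0, 1],
  [[-0.0416, -0.037, 0], 0, 1],
  [[-0.0416, -0.037, 0], 0, 1],
  [[-0.0416, -0.037, 0], 0, 1],
  [[-0.0416, -0.037, 0], 0, 1],
  [[-0.0416, -0.037, 0], 0, 1],
  [[0, 0, 0], 10.1, 1],
  [[0, 0, 0], 10.1, 1],
  [[0, 0, 0], 10.1, 1],
  [[0, 0, 0], 10.1, 1],
  [[0, 0, 0], 10.1, 1],
  [[0, 0, 0], 10.1, 1],
  [[0, 0, 0], 10.1, 1],
  [[0, 0, 0], 10.1, 1],
])

```text
time: 2.98
tcp_pos: [509.9, -19.2, 401.0]
tool_rot: [-2.321, -2.117, 0.001]
force: [0.1, 0.0, -0.3]
gripper_width: 0.999
gripper_force: 0.0
```

```bash
python3 - <<'E'
from h import *
d=snap('wrist'); cv2.imwrite('pics/w1.png',d['frame']); s=d['state']; print(s['tcp_pos'],R.from_rotvec(s['tool_rot']).as_matrix().round(3), s['joint_pos'].round(2)); print(np.round(d['T_tool_cam'],2),d['fov_y'])
E
python3 meas.py wrist
```

```text
[509.92193848 -19.16666327 400.95365904] [[ 0.092  0.996 -0.001]
 [ 0.996 -0.092  0.   ]
 [ 0.    -0.001 -1.   ]] [-0.2   0.2   0.37  1.74 -0.    1.46]
[[  -0.      0.95    0.3    76.41]
 [   1.      0.     -0.      0.42]
 [  -0.      0.3    -0.95 -141.76]
 [   0.      0.      0.      1.  ]] 63.77066881274219
== wrist
g 1148 1182 [508.4 -74.2 160.2] [129.3  84.3] res 33.67
 mat 464 [ 494.7 -180.4] [51.1 51.1] 83.9
b 1957 974 [521.9  59.1 109.1] [-104.7   34. ] res 4.02
 mat 1026 [538.6 146.6] [52.1 51.5] 84.4
scanner 2261 [517.6   6.9] [168.4  87.9] 85.3 53.070262223976044
red 900 [ 486.7 -252.8] 30.5
```

View pics/w1.png

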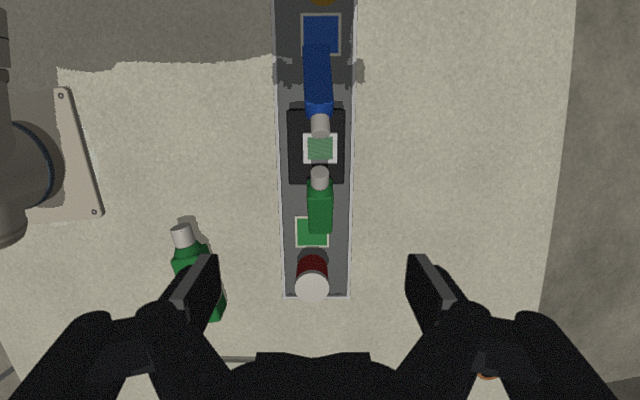

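The wrist view shows the scanner at (316,147), the blue bottle's cap at (320,125) and foot at (318,45), the green bottle's cap at (319,178) and foot at (320,233), and the mats at (321,34) and (312,232). I'll refit without the gripper points.

```bash
sed -i "s/P\[...,1\])<330)/P[...,1])<330)\&(P[...,2]<125)/" meas.py; python3 meas.py scene side wrist | grep -v mat
python3 - <<'E'
from fit import *
# lane: kerb edges in wrist
d=pickle.load(open('wrist.pkl','rb'));P=cloud(d)
for v in (90,200,270):
    row=P[v]; k=np.where((row[:,2]>11)&(row[:,2]<19)&(row[:,0]>400)&(row[:,0]<620))[0]; print(v,[tuple(np.round(row[i],0)) for i in (k.min(),k.max())])
# joint fit over three views, elev fixed
for col,yaw,c in (('g',1.48,(512,-94,61)),('b',-1.6,(524,62,61))):
    A=[]
    for n in ('scene','side','wrist'):
        d=pickle.load(open(n+'.pkl','rb'));P=cloud(d); m=mask(d,col)&(P[...,2]>16)&(P[...,2]<125)&(P[...,0]>470)&(P[...,0]<570)&(abs(P[...,1]-c[1])<75)
        m=cv2.erode(m.astype(np.uint8),np.ones((3,3)))>0; q=P[m]; q=q[np.random.permutation(len(q))[:500]]; A.append(q)
        # only body
        x,r=fit_bottle(q,yaw,c); print(col,n,m.sum(),x[:3].round(1),np.degrees(x[3:]).round(1),round(r,2))
E
```

```text
== scene
g 579 244 [512.1 -93.5  67.9] [84.8 34.3] res 1.54
b 539 186 [523.1  61.8  61.4] [-91.  35.] res 0.97
scanner 776 [516.3 -17.4] [123.4  87.8] 85.4 54.24063685825041
red 522 [ 486.8 -252.4] 30.8
yel 522 [578.3 227.9] 65.1
== side
g 1132 284 [514.7 -93.8  66. ] [86.6 34.3] res 1.27
b 278 164 [525.   61.9  60. ] [-92.3  35.1] res 0.6
scanner 873 [514.4 -17.1] [126.   87.3] 85.3 53.080038391080166
red 861 [ 486.8 -252.7] 30.8
yel 324 [579.1 225. ] 64.8
== wrist
g 1147 568 [516.7 -78.1  73.6] [87.  30.9] res 2.1
b 1957 473 [525.9  61.5  60.2] [-92.8  35. ] res 0.59
scanner 2261 [517.6   6.9] [168.4  87.9] 85.3 53.070262223976044
red 900 [ 486.7 -252.8] 30.5
90 [(np.float64(456.0), np.float64(71.0), np.float64(11.0)), (np.float64(585.0), np.float64(59.0), np.float64(12.0))]
200 [(np.float64(447.0), np.float64(-112.0), np.float64(12.0)), (np.float64(568.0), np.float64(-123.0), np.float64(11.0))]
270 [(np.float64(434.0), np.float64(-249.0), np.float64(12.0)), (np.float64(436.0), np.float64(-250.0), np.float64(12.0))]
g scene 404 [511.  -99.4  64.1] [82.6 34.6] 0.98
g side 895 [ 512.1 -100.4   61.6] [82.5 34.9] 0.9
g wrist 919 [ 512.5 -102.4   60.2] [86.7 35.4] 0.44
b scene 360 [531.6  60.9  62. ] [-93.2  35.2] 0.93
b side 161 [524.8  61.3  60.5] [-89.6  34.8] 0.5
b wrist 1642 [523.7  61.4  60.6] [-93.4  35.3] 0.57
```

move_arm([
  [[-0.0197, 0.0086, 0.05], -1, 1],
  [[0, 0, 0.055], 0, 1],
  [[0, 0, 0.055], 0, 1],
  [[0, 0, 0.055], 0, 1],
  [[0, 0, 0.055], 0, 0.8],
  [[0, 0, 0.03], 0, 0.6],
  [[0, 0, 0.021], 0, 0.45],
  [[0, 0, 0], 0, 0.36],
  [[0, 0, 0], 0, 0.36],
  [[0, 0, 0], 0, 0.36],
])

```text
time: 4.28
tcp_pos: [517.4, -39.7, 81.3]
tool_rot: [2.295, 2.143, 0.001]
force: [-0.5, 0.4, -0.2]
gripper_width: 0.361
gripper_force: 0.0
```

Run:
```python
from h import *
s=bot.observe(); print(s['tcp_pos'],s['gripper_width'],s['gripper_force'])
d=snap('side'); a=cv2.resize(d['frame'][120:300,270:400],None,fx=3.2,fy=3.2,interpolation=cv2.INTER_CUBIC)
cv2.imwrite('pics/s2.png',a)
```

```text
[517.42107762 -39.66070269  81.31023982] 0.36141793201236794 0.0
```

View pics/s2.png

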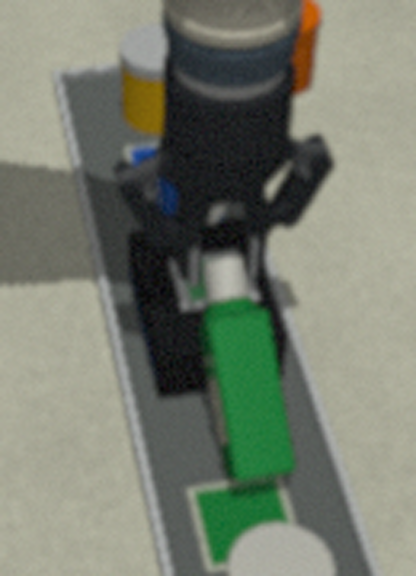

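The fingers straddle the white cap at (225,275) in the crop. I'll close gently to probe the force.

move_arm([
  [[0, 0, 0], 0, 0.32],
  [[0, 0, 0], 0, 0.315],
  [[0, 0, 0], 0, 0.31],
  [[0, 0, 0], 0, 0.31],
])

```text
time: 4.82
tcp_pos: [517.0, -39.6, 80.4]
tool_rot: [2.296, 2.144, 0.0]
force: [1.0, 0.2, 1.8]
gripper_width: 0.313
gripper_force: 3.8
```

The grip force follows the commanded opening, so a light grip will let the bottle pivot. I'll lift along the arc about its foot.

move_arm([
  [[-0.0056, 0, -0.006], 0, 0.309],
  [[-0.0056, 0, -0.006], 0, 0.309],
  [[-0.0062, 0, -0.005], 0, 0.309],
  [[-0.0062, 0, -0.005], 0, 0.309],
  [[-0.0066, 0, -0.0045], 0, 0.309],
  [[-0.0066, 0, -0.0045], 0, 0.309],
])

```text
time: 5.58
tcp_pos: [514.2, -76.7, 111.6]
tool_rot: [-2.297, -2.144, 0.0]
force: [-0.4, -0.4, -1.8]
gripper_width: 0.306
gripper_force: 5.0
```

```bash
cat > chk.py <<'E'
from fit import *
import sys
col,yaw,y0=sys.argv[1],float(sys.argv[2]),float(sys.argv[3]); el=float(sys.argv[4])
for n in sys.argv[5:]:
    d=snap(n); P=cloud(d)
    m=mask(d,col)&(P[...,2]>12)&(P[...,2]<160)&(P[...,0]>440)&(P[...,0]<590)&(abs(P[...,1]-y0)<75)
    m=cv2.erode(m.astype(np.uint8),np.ones((3,3)))>0; q=P[m]
    x,r=fit_bottle(q,yaw,(np.median(q[:,0]),y0,66),np.radians(el)); print(n,m.sum(),x[:3].round(1),np.degrees(x[3:]).round(1),round(r,2),'bottom',(x[:3]-70*rot(x[3],x[4])[:,2]).round(1))
s=bot.observe(); print(s['time'],s['tcp_pos'].round(1),s['gripper_width'],s['gripper_force'],s['force'].round(1))
E
python3 chk.py g 1.5 -115 50 side scene
```

```text
side 924 [ 512.4 -122.3   74.1] [86.2 56.8] 0.89 bottom [ 509.9 -160.6   15.5]
scene 256 [ 513.3 -124.2   74.3] [-95.9 122.6] 0.88 bottom [ 509.4 -161.7   15.4]
5.675 [514.5 -77.  111.8] 0.31227945179304495 5.071628987789154 [-0.2  0.2 -0.9]
```

move_arm([
  [[-0.007, 0, -0.0033], 0, 0.309],
  [[-0.007, 0, -0.0033], 0, 0.309],
  [[-0.0073, 0, -0.0026], 0, 0.309],
  [[-0.0073, 0, -0.0026], 0, 0.309],
  [[-0.0075, 0, -0.0018], 0, 0.309],
  [[-0.0075, 0, -0.0018], 0, 0.309],
  [[0, 0, 0], 0, 0.309],
])

```text
time: 6.55
tcp_pos: [511.3, -120.3, 126.7]
tool_rot: [2.297, 2.143, 0.0]
force: [-0.5, 0.0, -1.8]
gripper_width: 0.308
gripper_force: 6.5
```

```bash
python3 chk.py g 1.5 -150 80 side scene
```

```text
side 689 [ 510.5 -140.    76.5] [86.1 83.5] 0.77 bottom [ 510.  -147.8    6.9]
scene 32 [ 514.6 -148.7   82.7] [138.4  59.1] 1.1 bottom [ 541.4 -172.6   22.6]
6.65 [ 511.2 -119.8  126.6] 0.31140821662907636 6.424897089600563 [-0.9 -0.6 -1.9]
```

move_arm([
  [[-0.005, 0, 0.0005], 0, 0.309],
  [[-0.005, 0, 0.0005], 0, 0.309],
  [[-0.0045, 0, 0.0005], 0, 0.309],
  [[-0.001, 0, 0], 0, 0.309],
  [[0, 0, 0], 0, 0.316],
  [[0, 0, 0], 0, 0.33],
  [[0, 0, 0], 0, 0.4],
  [[0, 0, 0], 0, 0.6],
])

```text
time: 7.65
tcp_pos: [510.2, -135.1, 125.1]
tool_rot: [-2.296, -2.144, 0.0]
force: [-0.2, 0.2, 0.1]
gripper_width: 0.596
gripper_force: 0.0
```

```bash
python3 chk.py g 1.5 -150 87 side scene wrist
python3 - <<'E'
from h import *
a=pickle.load(open('side.pkl','rb'))['frame'][120:300,270:400];b=pickle.load(open('wrist.pkl','rb'))['frame']
cv2.imwrite('pics/s3.png',np.hstack([cv2.resize(a,(289,400)),cv2.resize(b[:,150:490],None,fx=1,fy=1)]))
E
```

```text
side 563 [ 509.7 -151.1   73.9] [86.8 91.3] 0.7 bottom [ 509.8 -149.5    3.9]
scene 19 [ 522.7 -165.7   68. ] [1055.6   76.5] 0.79 bottom [ 5.077e+02 -1.589e+02 -1.000e-01]
wrist 4154 [ 510.2 -151.    74.1] [86.3 89. ] 0.51 bottom [ 510.1 -152.2    4.1]
7.8 [ 510.3 -135.2  125.2] 0.5954669313787941 0.0 [0.2 0.1 0.5]
```

View pics/s3.png

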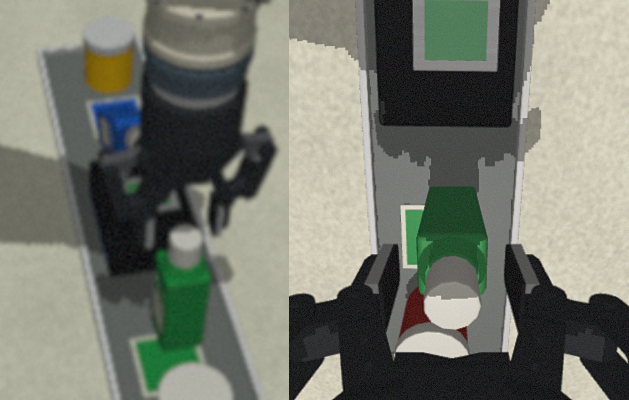

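The left panel shows the green bottle standing at (183,300); the right panel shows it from above, its cap at (452,305). It is off the mat, so I'll regrip the body and carry it there.

move_arm([
  [[-0.016, 0.001, 0], 0, 0.8],
  [[0, 0, 0], 0, 0.8],
  [[0, 0, 0.02], 0, 0.8],
  [[0, 0, 0.02], 0, 0.8],
  [[0, 0, 0.005], 0, 0.6],
  [[0, 0, 0], 0, 0.5],
  [[0, 0, 0], 0, 0.46],
  [[0, 0, 0], 0, 0.455],
  [[0, 0, 0], 0, 0.455],
])

```text
time: 8.93
tcp_pos: [510.3, -151.3, 80.6]
tool_rot: [2.296, 2.143, 0.0]
force: [-0.0, -0.1, 1.5]
gripper_width: 0.462
gripper_force: 32.7
```

move_arm([
  [[0, 0, -0.006], 0, 0.455],
  [[-0.01, -0.0045, 0], 0, 0.455],
  [[-0.01, -0.0045, 0], 0, 0.455],
  [[-0.0102, -0.0045, 0], 0, 0.455],
  [[0, 0, 0], 0, 0.455],
  [[0, 0, 0.003], 0, 0.455],
  [[0, 0, 0.0025], 0, 0.455],
  [[0, 0, 0.0005], 0, 0.455],
  [[0, 0, 0], 0, 0.455],
])

```text
time: 10.05
tcp_pos: [494.6, -180.2, 80.6]
tool_rot: [2.296, 2.144, -0.0]
force: [-2.7, 0.4, 5.6]
gripper_width: 0.463
gripper_force: 33.4
```

```bash
python3 chk.py g 1.5 -180 89 side wrist
```

```text
side 455 [ 489.7 -179.    77.1] [85.5 89.9] 0.56 bottom [ 489.7 -179.1    7.1]
wrist 7862 [ 495.3 -180.4   74. ] [86.2 89.4] 0.57 bottom [ 495.2 -181.2    4. ]
10.15 [ 494.6 -180.2   80.6] 0.4619732735449682 33.40048134326935 [-1.8  0.3  4.2]
```

move_arm([
  [[0, 0, 0], 0, 0.48],
  [[0, 0, 0], 0, 0.6],
  [[0, 0, 0], 0, 0.8],
  [[0, 0, -0.03], 0, 0.8],
  [[0, 0, -0.06], 0, 0.9],
  [[0, 0, -0.06], 0, 1],
  [[0.045, 0.0035, 0], 0, 1],
  [[0.045, 0.0034, 0], 0, 1],
  [[0.045, 0.0034, 0], 0, 1],
  [[0.0458, 0.0034, 0], 0, 1],
  [[0, 0, 0], 0, 1],
])

```text
time: 11.52
tcp_pos: [520.8, 1.6, 230.2]
tool_rot: [-2.292, -2.148, -0.001]
force: [-0.0, -0.1, 0.0]
gripper_width: 0.996
gripper_force: 0.0
```

```bash
python3 - <<'E'
from fit import *
d=snap('wrist')
E
python3 meas.py wrist; python3 chk.py b -1.63 61 35 wrist; python3 chk.py g 1.5 -180 89 side scene
```

```text
== wrist
g 2140 256 [505.8 -91.5  82.2] [84.4  3.3] res 8.94
 mat 435 [ 493.9 -179.5] [53.  51.9] 85.9
b 4710 1033 [525.9  61.8  59.9] [-93.1  35.1] res 0.49
 mat 2243 [533.  104.3] [139.   53.8] 83.5
scanner 5313 [515.2 -20.3] [114.8  87.9] 85.2 52.98706033122045
wrist 4250 [526.3  60.4  60.9] [-94.2  35.1] 0.49 bottom [530.5 117.6  20.6]
11.625 [520.7  -0.7 230.1] 1.0005304053652975 0.0 [-0.5 -0.4  0.1]
side 498 [ 496.1 -179.4   78.3] [85.9 89.3] 0.65 bottom [ 496.1 -180.2    8.3]
scene 3 [ 511.5 -165.5   64.8] [ 75.7 110.8] 0.74 bottom [ 517.6 -141.4   -0.7]
11.725 [520.7  -1.7 230.1] 0.9988174947107262 0.0 [-0.4 -0.1 -0.5]
```

move_arm([
  [[0, 0.0014, 0.05], 0, 1],
  [[0, 0, 0.05], 0, 0.8],
  [[0, 0, 0.03], 0, 0.6],
  [[0, 0, 0.02], 0, 0.45],
  [[0, 0, 0], 0, 0.36],
  [[0, 0, 0], 0, 0.34],
  [[0, 0, 0], 0, 0.32],
  [[0, 0, 0], 0, 0.312],
  [[0, 0, 0], 0, 0.309],
  [[0, 0, 0], 0, 0.309],
])

```text
time: 12.98
tcp_pos: [522.2, -1.1, 80.4]
tool_rot: [2.296, 2.144, 0.001]
force: [-0.8, 0.0, 1.0]
gripper_width: 0.309
gripper_force: 4.6
```

move_arm([
  [[0.0056, 0, -0.006], 0, 0.309],
  [[0.0056, 0, -0.006], 0, 0.309],
  [[0.0062, 0, -0.005], 0, 0.309],
  [[0.0062, 0, -0.005], 0, 0.309],
  [[0.0066, 0, -0.0045], 0, 0.309],
  [[0.0066, 0, -0.0045], 0, 0.309],
])

```text
time: 13.72
tcp_pos: [524.6, 36.1, 111.4]
tool_rot: [-2.296, -2.144, 0.0]
force: [0.2, 0.3, -2.1]
gripper_width: 0.314
gripper_force: 5.0
```

```bash
python3 chk.py b -1.63 80 55 side scene wrist
```

```text
side 106 [527.6  82.7  72.5] [-93.3  55.3] 0.32 bottom [529.9 122.5  14.9]
scene 47 [525.6  87.7  78. ] [-29.4  56.4] 1.25 bottom [491.8 106.8  19.7]
wrist 9928 [527.7  81.8  73.5] [-93.8  56.3] 0.44 bottom [530.3 120.5  15.3]
13.875 [524.8  35.9 111.4] 0.30823387434478766 5.094168707728386 [ 0.7 -1.1  0.3]
```

move_arm([
  [[0.007, 0, -0.0033], 0, 0.309],
  [[0.007, 0, -0.0033], 0, 0.309],
  [[0.0073, 0, -0.0026], 0, 0.309],
  [[0.0073, 0, -0.0026], 0, 0.309],
  [[0.0075, 0, -0.0018], 0, 0.309],
  [[0.0075, 0, -0.0018], 0, 0.309],
  [[0, 0, 0], 0, 0.309],
])

```text
time: 14.75
tcp_pos: [527.7, 79.7, 126.6]
tool_rot: [2.296, 2.145, 0.0]
force: [0.6, -0.0, -1.7]
gripper_width: 0.312
gripper_force: 6.1
```

```bash
python3 chk.py b -1.63 100 80 side wrist
```

```text
side 384 [530.7 101.   77. ] [-93.1  79.7] 0.79 bottom [531.3 113.5   8.1]
wrist 5140 [529.5 100.5  76.4] [-93.5  81.2] 0.51 bottom [530.2 111.2   7.2]
14.85 [527.6  79.2 126.5] 0.306875428469385 6.1334433406591415 [ 0.6 -1.2 -1.9]
```

move_arm([
  [[0.0055, 0, 0], 0, 0.309],
  [[0.0055, 0, 0.0004], 0, 0.309],
  [[0.0055, 0, 0.0005], 0, 0.309],
  [[0.0045, 0, 0.0005], 0, 0.309],
  [[0, 0, 0], 0, 0.309],
  [[0, 0, 0], 0, 0.309],
])

```text
time: 15.6
tcp_pos: [529.2, 100.1, 125.5]
tool_rot: [2.296, 2.144, 0.001]
force: [-1.0, -0.0, 5.9]
gripper_width: 0.311
gripper_force: 6.1
```

```bash
python3 chk.py b -1.63 110 89 side wrist
```

```text
side 410 [531.3 115.8  76. ] [-93.   85.6] 0.79 bottom [531.6 121.1   6.2]
wrist 4321 [530.5 115.9  75.1] [-183.7   90.3] 1.45 bottom [530.2 115.9   5.1]
15.7 [529.2 100.  125.5] 0.3100426112360159 6.133420318365097 [-1.4  0.4  5.7]
```

move_arm([
  [[0, 0, 0], 0, 0.314],
  [[0, 0, 0], 0, 0.318],
  [[0, 0, 0], 0, 0.33],
  [[0, 0, 0], 0, 0.4],
  [[0, 0, 0], 0, 0.6],
  [[0, 0, 0], 0, 0.8],
])

```text
time: 16.45
tcp_pos: [529.1, 100.0, 125.2]
tool_rot: [-2.297, -2.144, 0.0]
force: [0.2, 0.7, -0.2]
gripper_width: 0.787
gripper_force: 0.0
```

```bash
python3 chk.py b -1.63 115 89 side wrist
python3 - <<'E'
from fit import *
d=pickle.load(open('wrist.pkl','rb'));P=cloud(d)
m=mask(d,'b')&(P[...,2]<8); rr=cv2.minAreaRect(P[m][:,:2].astype(np.float32)); print(m.sum(),rr)
E
```

```text
side 427 [526.4 121.1  74.1] [-94.5  89.2] 0.88 bottom [526.5 122.    4.1]
wrist 3604 [530.3 120.3  74.1] [-183.5   90.5] 0.78 bottom [529.7 120.3   4.1]
16.55 [529.1 100.  125.2] 0.7965805329924535 0.0 [ 0.7 -0.2 -1.3]
3080 ((538.1392211914062, 146.33323669433594), (53.287174224853516, 53.46253204345703), 84.8393783569336)
```

move_arm([
  [[0.0205, -0.0005, 0], 0, 0.8],
  [[0, 0, 0], 0, 0.8],
  [[0, 0, 0.02], 0, 0.8],
  [[0, 0, 0.02], 0, 0.8],
  [[0, 0, 0.005], 0, 0.6],
  [[0, 0, 0], 0, 0.5],
  [[0, 0, 0], 0, 0.46],
  [[0, 0, 0], 0, 0.455],
  [[0, 0, 0], 0, 0.455],
])

```text
time: 17.68
tcp_pos: [530.2, 120.5, 80.7]
tool_rot: [2.296, 2.143, 0.001]
force: [-0.9, -0.7, 1.6]
gripper_width: 0.467
gripper_force: 32.5
```

move_arm([
  [[0, 0, -0.006], 0, 0.455],
  [[0.009, 0.0022, 0], 0, 0.455],
  [[0.009, 0.0022, 0], 0, 0.455],
  [[0.0084, 0.0021, 0], 0, 0.455],
  [[0, 0, 0], 0, 0.455],
  [[0, 0, 0.003], 0, 0.455],
  [[0, 0, 0.0025], 0, 0.455],
  [[0, 0, 0.0005], 0, 0.455],
  [[0, 0, 0], 0, 0.455],
])

```text
time: 18.8
tcp_pos: [538.2, 146.3, 80.7]
tool_rot: [2.297, 2.143, 0.001]
force: [-2.1, -0.0, 5.5]
gripper_width: 0.462
gripper_force: 33.1
```

```bash
python3 chk.py b -1.63 146 89 side wrist
```

```text
side 445 [539.3 147.3  74.8] [-94.3  89.8] 0.9 bottom [539.3 147.6   4.8]
wrist 7951 [538.8 147.4  74.2] [-93.6  90.5] 0.56 bottom [538.7 146.9   4.3]
18.9 [538.2 146.2  80.7] 0.4630322721051101 33.0835622549057 [-2.9  0.2  5.5]
```

Release, retreat, and look from above.

move_arm([
  [[0, 0, 0], 0, 0.48],
  [[0, 0, 0], 0, 0.6],
  [[0, 0, 0], 0, 0.8],
  [[0, 0, -0.03], 0, 0.8],
  [[0, 0, -0.06], 0, 0.9],
  [[0, 0, -0.06], 0, 1],
  [[-0.05, 0, -0.035], 0, 1],
  [[-0.05, 0, -0.035], 0, 1],
  [[-0.05, 0, -0.035], 0, 1],
  [[-0.03, 0, -0.035], 0, 1],
  [[0, 0, 0], 0, 1],
])

```text
time: 20.27
tcp_pos: [526.4, -35.2, 372.3]
tool_rot: [2.297, 2.138, 0.003]
force: [1.0, 0.1, -0.4]
gripper_width: 1.0
gripper_force: 0.0
```

```bash
python3 - <<'E'
from fit import *
for n in ('wrist','scene','side'): d=snap(n)
w=pickle.load(open('wrist.pkl','rb'))['frame'];a=pickle.load(open('scene.pkl','rb'))['frame'][175:275,185:455];b=pickle.load(open('side.pkl','rb'))['frame'][110:350,270:420]
cv2.imwrite('pics/f.png',np.hstack([cv2.resize(w[:,220:420],(200,400)),cv2.resize(b,(250,400)),cv2.resize(cv2.rotate(a,0),(148,400))]))
E
python3 meas.py wrist scene side | egrep "==|scanner|red|yel|mat"; python3 chk.py g 1.5 -180 89 wrist; python3 chk.py b -1.63 147 89 wrist
```

```text
== wrist
 mat 227 [ 494.  -179.8] [49.5 50.3] 85.8
 mat 358 [538.1 145.8] [52.3 52. ] 85.1
scanner 3610 [515.4 -20.6] [115.3  87.9] 85.3 53.046296812076775
red 872 [ 487.2 -252.9] 30.3
== scene
 mat 45 [ 493.7 -180.1] [48.7 50.5] 86.1
 mat 67 [537.4 146.1] [47.4 48.6] 84.5
scanner 1183 [516.  -20.9] [115.6  87.6] 85.8 54.19274447919463
red 518 [ 486.5 -251.9] 31.1
yel 522 [577.9 229.1] 64.1
== side
 mat 78 [ 472.4 -178. ] [47.6  8.4] 85.6
 mat 87 [537.9 145.6] [49.  51.5] 82.4
scanner 1198 [514.1 -21.8] [117.1  87.3] 85.2 52.93360223222243
red 862 [ 485.7 -253.2] 31.0
yel 133 [577.  225.1] 63.0
wrist 578 [ 492.8 -180.1   74.6] [86.5 89.9] 0.54 bottom [ 492.7 -180.2    4.6]
20.475 [525.7 -32.5 369.1] 1.0017425775994482 0.0 [-0.2  0.3 -1.1]
wrist 699 [538.2 147.   74.2] [-94.4  88.6] 0.75 bottom [538.3 148.7   4.2]
20.525 [525.7 -32.3 369.1] 0.9941099677500382 0.0 [ 0.2  0.6 -0.8]
```

View pics/f.png

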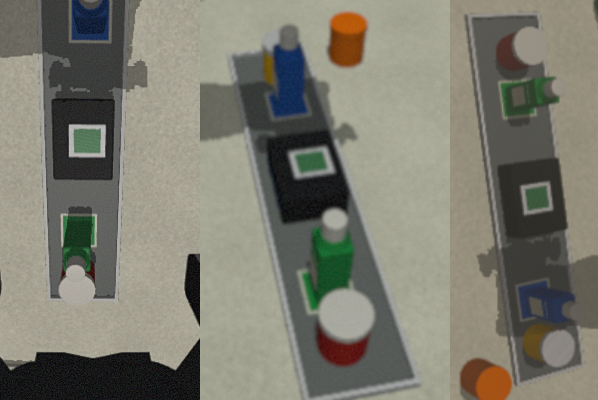

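Both bottles stand inside their mats: blue at (290,100) and green at (330,265) in the middle panel. The scanner at (308,175) and the red tin measure where they were, and the yellow tin looks unmoved. I'm handing in.

```bash
python3 -c "
from cell import bot
print(bot.finish_job())"
```

```text
the job is handed in; nothing more can be done
None
```

Both bottles stand upright on their own mats, within about 3 mm of centre; the scanner and tins show no sign of having moved, and I handed the job in at about 20.5 s of the 54 s allowed (no verdict was returned).

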